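Fit the drive sleeve on the leaning deburring spindle

TASK

Pick the bright aluminium drive sleeve with the red band off the bench and slide it, slotted end first, over the leaning spindle of the blue deburring head. Turn it gently until its slots drop over the two brass drive dogs and it sits fully home on the spindle flange, then let go of it; do not force it, and leave the other parts and tools on the bench where they are.

Things in the scene. Friction and masses are not known exactly. Their poses are not given: they have to be found in the camera images.
- sleeve: Drive sleeve to fit: bright aluminium tube standing on the bench, outer diameter 38 mm, bore 22 mm right through, 45 mm tall, 80 to 140 g, thin red band 33 to 39 mm up. Castellated lower end: four slots, each 10 mm wide and 8 mm deep, open downwards, cut radially through the wall at its own +x, -x, +y, -y. Origin: centre of the underside; z up the bore. Starts slotted end down.
- spindle: Fixed spindle of the blue head. Origin: on its axis at the face of the dark round flange (diameter 50 mm) where the sleeve seats, 120 mm above the bench. z runs up the spindle, leaning 30 degrees from vertical roughly towards the robot (heading varies 0.3 rad either way). The blue sloping face round the flange, about 125 by 130 mm, is square to it, 12 mm below the flange face.
- nose (a point): Centre of the spindle's tip, 55 mm up the axis from the flange face. The steel shaft is 20 mm in diameter; its last 8 mm taper to 11 mm diameter. The fitted sleeve leaves 10 mm of it showing. Axes as the spindle's.
- dog_tops (a point): Point on the axis level with the tops of the two brass drive dogs, 7 mm above the flange face. The dogs stand against the shaft, 180 degrees apart, 6 mm wide, reaching 18 mm from the axis; they do not turn by hand. Their angle about the axis varies and is NOT reported. The sleeve rests on them until its slots line up (within about 6 degrees, every 90 degrees), then goes down 7 mm to the flange.
- collar: Bystander: a plain dark steel collar without slots, 38 mm diameter, 45 mm tall, standing near the sleeve. Origin: centre of its underside.
- bush: Bystander: a plain brass bush, 32 mm diameter, 38 mm tall, standing near the sleeve. Origin: centre of its underside.
- tumbler: Bystander: black drinking tumbler with a steel lid, 86 mm diameter, 166 mm tall. Origin: centre of its underside.
- wrench: Bystander: a wrench lying flat on the left of the bench. Origin: at its middle, on the bench.
- brush: Bystander: a flat brush with a wooden handle lying flat on the right of the bench. Origin: at its middle, on the bench.

How it is judged:
At the end, for the whole second after the job is handed in: The sleeve sits home on the spindle flange, slotted end down over the dogs: its foot within 2.5 mm of the flange face and within 3 mm of the spindle axis each way, its bore within 0.06 rad of the spindle axis, at rest (z of sleeve in the frame of spindle between -0.0025 and 0.0025 m and x of sleeve in the frame of spindle between -0.003 and 0.003 m and y of sleeve in the frame of spindle between -0.003 and 0.003 m and angle between the z axis of sleeve and the z axis of spindle, either way round below 0.06 rad and linear speed of sleeve below 0.01 m/s); the robot touches nothing.
It fails at once if the sleeve is forced against the spindle or its dogs with more than 80 N (contact force between sleeve and spindle above 80 N).
It fails at once if the collar, bush, tumbler, wrench or brush is moved more than 20 mm (distance of any of collar, bush, tumbler, wrench, brush from where it was at the start of the episode above 0.02 m).
It also fails if it takes over 54 s, if anything falls off the work surface, if the arm or the gripper's body presses on something with over 40 N, if the wrist force passes 120 N, or if a joint passes its speed limit or range.

ROBOT

A 6-joint arm with a two-finger parallel gripper is mounted at the origin on the work surface. World frame = base frame: x ahead of the robot, y to its left, z up, the work surface at z = 0. Lengths are in m, angles in rad, forces in N, time in s.
With the tool pointing down it reaches from about 0.4 to 0.825 m from the base axis. Payload 7 kg.
Tool frame: the origin (TCP) lies at the very end of the fingers, on their centre line; the grasp point (between the pads) lies 19 mm behind it (arm.grasp_offset is the distance from the TCP to the grasp point, in m); z points along the fingers, y is the line along which they close (so a half turn about z gives the same grasp; the last joint's range is limited). The gripper opens to 88 mm and grips with 3 to 60 N. Pads are 19 mm wide; open, the fingers measure 130 mm over their backs; the gripper's body (78 mm by 193 mm) begins 47 mm behind the grasp point.
Start: joints at [-0.984, 0.359, 0.012, 0, -1.224, -0.288], TCP at [0.199, -0.645, 0.227] pointing down, gripper open.
Joint ranges: [-3.07, 3.07], [-1.43, 2.12], [-1.02, 1.25], [-3.03, 1.67], [-3.05, -0], [-3.03, 3.03]. Speed limits (rad/s): [2.39, 2.39, 3.01, 3.14, 3.14, 3.14].

INTERFACE

Orientations are given as [roll, pitch, yaw] about the fixed x, y, z axes, in that order (R = Rz(yaw) Ry(pitch) Rx(roll)).
In Python, from station import get_state, cams, arm, nets gives the robot as it stands.
- The arm moves only by the shell command python3 -m creep 'ROWS' [FORCE]. ROWS is a JSON object of lists of equal length, an entry for each row: "translation": the shift along the world's x, y, z in mm, a list of three; "spin": the turn about the world's z in rad; "gripper": the opening, from 0 (shut) to 1 (fully open). In form: {"translation": [[dx, dy, dz], ...], "spin": [spin, ...], "gripper": [gripper, ...]}. A call has 1 to 8 rows; each row shifts and turns the commanded pose from where the row before left it; what a row does not reach is not made up. A row lasts 1/10 s, in which the tool goes at most 50 mm and 8.59 degrees, less where a joint would pass 70% of its speed; a pose out of reach is approached as far as the arm can. A call is refused whole if a number of a shift passes 50 or a number of a turn 0.15, either way. A call with a gripper value outside its range is refused whole. The fingers move at their own pace and stop on an object; FORCE is the grip in N (left out, the last holds). Time passes only in rows, so rows that do not move let the fingers close. It gives the time, the measured TCP pose, the force, the opening and the grip force at its end, in the units of the state.
- get_state(): the state, without advancing time (a new reading comes with each control period).
- cams.grab_frame(name): name is "scene" or "top" or "wrist"; returns a dict with "img" (480x640x3 uint8, red, green, blue), "mtx" (3x3 intrinsics, pixels), "R" (3x3) and "t" (3): a world point X has camera coordinates R X + t. Camera axes: x right, y down, z forward; pixel columns grow to the right and rows downward; lengths in m; the calibration is good to about 2 mm. A picture is of the moment at which its call begins. There is no depth.
- arm.job_done(): hands the job in; it is judged then, once.
Trained networks look in the newest picture that a camera, given by its name, has taken for a name from the list of things; names that differ only in an ending like _2 or _b are one class to them, and where a whole thing is asked for, a point or a joint stands for the part that bears it (a point fixed in the world has none). Each returns a list of dicts, best first, with "confidence" (0 to 1); they miss things now and then, are a little off and sometimes report something else, mostly with a low value. They report only what shows in the picture. A call takes as long as a camera call.
- nets.search_frame(camera, label): "centre" ([x, y, z] in m, in world coordinates, good to about 4 mm: the middle of the surface that is visible of it).
- nets.pinpoint(camera, label): "centre" ([x, y, z] in m, in world coordinates, good to about 4 mm: a listed point, or the origin of a listed thing).
The state is a dict: "t": time; "q": joint angles; "qd": joint speeds; "joint_efforts": joint torques, N m; "eef_pos": TCP position; "ee_rot": TCP orientation; "force": force on the tool from outside, world axes, zero at the start; "moment": the same for the moment, N m; "width": finger opening in m; "gripper_force": force on a finger pad.
Only numpy, scipy, OpenCV 4.12 (cv2) and the standard library are available. Lean on these libraries where they do the work, as an engineer would, in place of code of your own. Each camera call takes 0.05 s, during which the arm holds its last target. There are 200 camera calls.

## Working session

There is one attempt and no reset: what is moved stays moved. The work goes in short steps, Python scripts to look and compute and a shell command to move; the robot and the scene stay as the last step left them, time stands still between calls to the robot, and variables do not carry over. Pictures are saved under pics/ and viewed, at most 10 in all, crops included, and the job is handed in when it is done.

```bash
mkdir -p pics; cat > h.py <<'E'
from station import get_state, cams, arm, nets
import numpy as np, cv2
def grab(n,f=None):
    d=cams.grab_frame(n)
    if f: cv2.imwrite('pics/'+f,d['img'][:,:,::-1])
    return d
def proj(d,X):
    c=np.asarray(d['R'])@np.asarray(X)+np.asarray(d['t']); p=np.asarray(d['mtx'])@c; return p[:2]/p[2]
E
python3 - <<'E'
from h import *
s=get_state(); print(s['eef_pos'],s['ee_rot'],s['width'],s['t'])
ds={n:grab(n,n+'0.png') for n in('scene','top')}
for n in ds:
    d=ds[n]; print(n,-np.array(d['R']).T@d['t'], np.array(d['R'])[2])
    for l in ('sleeve','spindle','nose','dog_tops','collar','bush','tumbler'):
        for r in nets.pinpoint(n,l)[:2]: print(l,np.round(r['centre'],4),round(r['confidence'],2),proj(d,r['centre']).round())
im=np.hstack([cv2.resize(ds[n]['img'],(400,300)) for n in ds]); 
E
```

```text
[ 0.19854445 -0.64461876  0.22561463] [ 3.13991750e+00 -1.39160651e-04 -2.84287169e+00] 0.08739011666094895 0.0
scene [ 1.07026358 -0.57126978  0.75176587] [-0.53925373  0.5805788  -0.6100276 ]
sleeve [ 0.567  -0.221   0.0013] 0.74 [257. 340.]
spindle [0.5269 0.0726 0.122 ] 0.8 [340. 224.]
nose [0.4996 0.0656 0.1696] 0.88 [330. 204.]
dog_tops [0.5259 0.0711 0.1255] 0.83 [340. 223.]
collar [ 4.602e-01 -1.361e-01 -2.000e-04] 0.71 [256. 293.]
bush [ 0.4741 -0.2599  0.0016] 0.79 [214. 326.]
tumbler [ 0.7038 -0.3283 -0.0027] 0.71 [260. 421.]
top [0.40187769 0.01241791 1.52432794] [ 0.07805752  0.0076938  -0.99691917]
sleeve [ 5.623e-01 -2.194e-01 -2.000e-04] 0.62 [403. 224.]
spindle [0.5306 0.0681 0.1174] 0.81 [297. 229.]
spindle [ 0.3418 -0.3795 -0.0021] 0.47 [462. 306.]
nose [0.5013 0.0647 0.1704] 0.8 [297. 239.]
dog_tops [0.5215 0.074  0.127 ] 0.85 [294. 233.]
collar [ 0.4454  0.3977 -0.0013] 0.63 [178. 262.]
collar [ 0.4657 -0.1346  0.0007] 0.51 [372. 258.]
bush [ 0.4791 -0.2589 -0.0025] 0.41 [417. 254.]
tumbler [ 0.7041 -0.3308 -0.0008] 0.57 [444. 174.]
```

View pics/scene0.png

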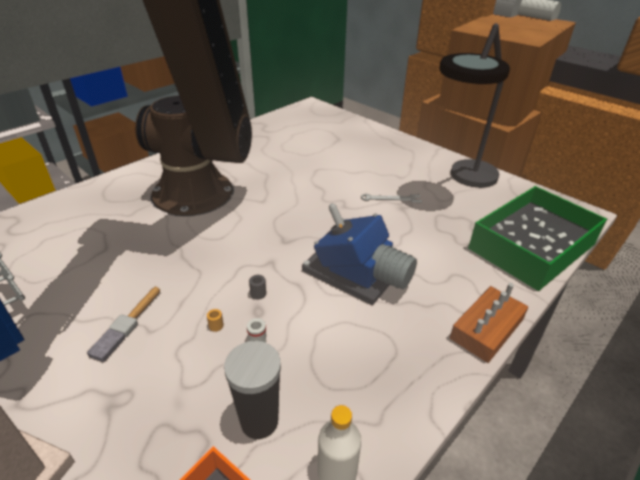

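View pics/top0.png

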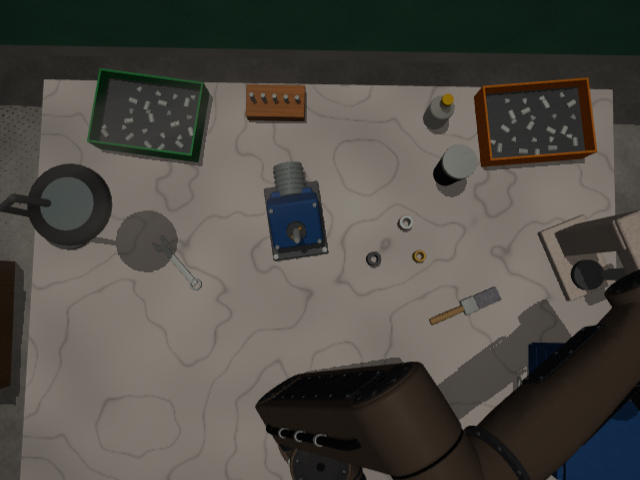

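```bash
python3 -m creep '{"translation":[[32,38,0],[32,38,0],[32,38,0],[32,38,0],[32,38,0],[32,38,0],[0,0,0],[0,0,0]],"spin":[0,0,0,0,0,0,0,0],"gripper":[1,1,1,1,1,1,1,1]}' 10
python3 - <<'E'
from h import *
s=get_state(); print(s['eef_pos'],s['ee_rot'],s['t'])
d=grab('wrist','w1.png'); R=np.array(d['R']); print(-R.T@d['t'],R[2],R[0],d['mtx'])
for l in ('sleeve','collar','bush'):
    for r in nets.pinpoint('wrist',l)[:2]: print(l,np.round(r['centre'],4),round(r['confidence'],2),proj(d,r['centre']).round())
print(proj(d,[.565,-.22,0]),proj(d,[.529,.07,.12]))
E
```

```text
t: 1.6
eef_pos: [0.3917, -0.4161, 0.2269]
ee_rot: [-3.141, 0.0, -2.84]
force: [-0.3, 0.1, -0.7]
width: 0.0876
gripper_force: 0.0
[ 0.39165975 -0.41612695  0.22687906] [-3.14117122e+00  3.09774241e-04 -2.83985268e+00] 1.6
[ 0.31881771 -0.43908175  0.38376256] [ 0.27128103  0.08441487 -0.95879129] [-2.97070773e-01  9.54855463e-01  1.49482945e-05] [[338.5637271    0.         319.29099001]
 [  0.         338.5637271  237.44759514]
 [  0.           0.           1.        ]]
[420.92296289 370.97564173] [725.75319533 489.27932576]
```

View pics/w1.png

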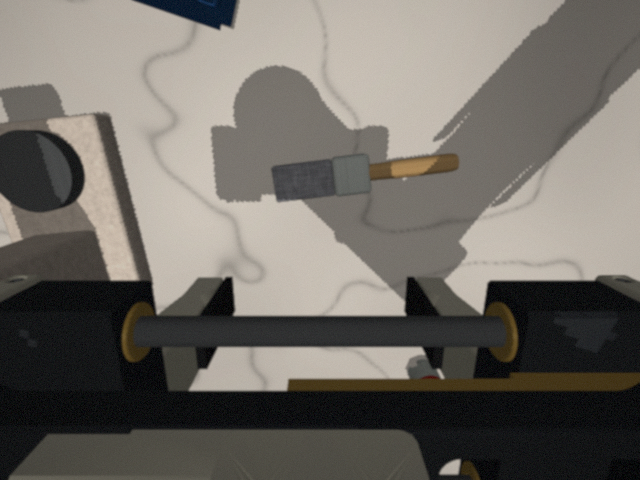

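```bash
python3 -m creep '{"translation":[[14,44,0],[14,44,0],[14,44,0],[14,44,0],[14,44,0],[14,44,0],[14,44,0],[14,44,0]],"spin":[-0.05,-0.05,0,0,0,0,0,0],"gripper":[1,1,1,1,1,1,1,1]}' 10
python3 -m creep '{"translation":[[14,44,0],[14,46,0],[13,46,0],[0,0,-27],[0,0,-25],[0,0,0],[0,0,0]],"spin":[0,0,0,0,0,0,0],"gripper":[1,1,1,1,1,1,1]}' 10
python3 - <<'E'
from h import *
d=grab('wrist'); 
for l in ('spindle','nose','dog_tops'):
    for r in nets.pinpoint('wrist',l)[:2]: print(l,np.round(r['centre'],4),round(r['confidence'],2),proj(d,r['centre']).round(1))
print(proj(d,[.529,.07,.12]),proj(d,[.5,.0652,.17]))
u,v=proj(d,[.529,.07,.12]).astype(int); u=np.clip(u,70,570); v=np.clip(v,70,400)
np.savez('sp.npz',**{k:np.array(d[k]) for k in d}); print(u,v)
cv2.imwrite('pics/w2.png',cv2.resize(d['img'][v-60:v+60,u-70:u+70,::-1],None,fx=5,fy=5,interpolation=cv2.INTER_CUBIC))
E
```

```text
t: 2.6
eef_pos: [0.5029, -0.0645, 0.2268]
ee_rot: [-3.142, 0.001, -2.945]
force: [-0.2, -0.0, 0.5]
width: 0.0875
gripper_force: 0.0
t: 3.3
eef_pos: [0.544, 0.0698, 0.1748]
ee_rot: [-3.141, -0.001, -2.944]
force: [0.8, 0.3, 0.5]
width: 0.0879
gripper_force: 0.0
nose [0.4969 0.0658 0.164 ] 0.59 [330.4 198.5]
dog_tops [0.5265 0.0719 0.1273] 0.93 [328.4 236.1]
[324.46847231 236.00483235] [328.21777641 206.60585271]
324 236
```

View pics/w2.png

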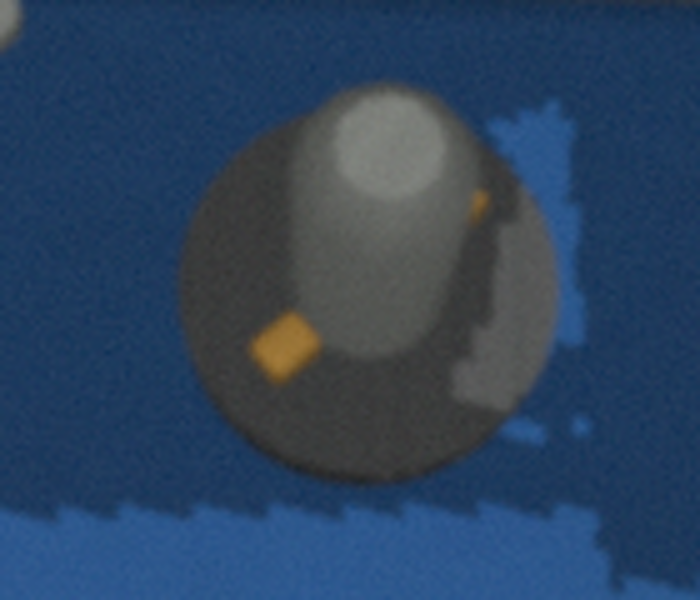

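```bash
cat > fit.py <<'E'
from h import *
from scipy.optimize import least_squares
d=dict(np.load('sp.npz')); o=np.array([254,176.]); c=lambda a:(np.array(a,float))/5+o
def frame(psi):  # lean dir heading psi; x' = horizontal perp? basis: z axis, e1 = in-plane 'downhill lean' , e2 horizontal
    l=np.array([np.cos(psi),np.sin(psi),0]); z=l*.5+np.array([0,0,np.sqrt(.75)])
    e2=np.cross([0,0,1],l); e1=np.cross(e2,z); return e1,e2,z
tip=c([388,148]); E=[c(p) for p in([181,280],[556,285],[365,483],[270,135],[230,420],[500,430])]
dog=[c(p) for p in ([265,366],[305,328])]
th=np.linspace(0,2*np.pi,721)
def res(p,full=False):
    P=np.array([p[0],p[1],.12+p[4]]); e1,e2,z=frame(p[2])
    circ=np.array([proj(d,P+.025*(np.cos(t)*e1+np.sin(t)*e2)) for t in th[::4]])
    r=list(proj(d,P+.055*z)-tip)
    for q in E: r.append(np.min(np.hypot(*(circ-q).T))*(1 if np.hypot(*(q-circ.mean(0)))>np.hypot(*(circ[np.argmin(np.hypot(*(circ-q).T))]-circ.mean(0))) else -1))
    u=np.cos(p[3])*e1+np.sin(p[3])*e2
    r+=list(proj(d,P+.007*z+.018*u)-dog[0]); r+=list(proj(d,P+.007*z+.0105*u)-dog[1])
    r.append(p[4]/.002)
    return np.array(r)
if __name__=='__main__':
    for a0 in (0,1.5,3,4.5):
        s=least_squares(res,[.529,.07,np.pi+.15,a0,0.],x_scale=[.01,.01,.1,.1,.002],diff_step=1e-3)
        print(s.cost.round(2),s.x.round(4),np.degrees(s.x[2:4]).round(1),s.fun.round(1))
    P=np.array([s.x[0],s.x[1],.12+s.x[4]])
E
python3 fit.py
```

```text
2.01 [ 5.2710e-01  7.2000e-02  3.3303e+00  2.2861e+00 -2.0000e-04] [190.8 131. ] [-0.4  0.8 -0.6 -1.2  0.8 -0.3 -0.2 -0.3 -0.5  0.   0.6 -0.  -0.1]
2.09 [ 5.2730e-01  7.1700e-02  3.3157e+00  2.3170e+00 -6.0000e-04] [190.  132.8] [-0.1  0.8 -1.  -0.7  0.7 -0.6 -0.4  0.5 -0.5  0.3  0.5  0.1 -0.3]
2.37 [ 5.2740e-01  7.1800e-02  3.3078e+00  2.3157e+00 -9.0000e-04] [189.5 132.7] [ 0.4  1.1 -0.9 -0.8  0.6 -0.6 -0.3 -0.2 -0.5  0.2  0.6  0.2 -0.5]
2.08 [ 5.2720e-01  7.1900e-02  3.3249e+00  2.2987e+00 -5.0000e-04] [190.5 131.7] [-0.3  0.9 -0.7 -0.9  0.9 -0.4 -0.6 -0.3 -0.5  0.1  0.6  0.  -0.3]
```

```bash
python3 -m creep '{"translation":[[0,0,50],[10,-48,0],[10,-48,0],[10,-48,0],[11,-46,0],[0,0,-45],[0,0,-45],[0,0,-45]],"spin":[-0.017,0,0,0,0,0,0,0],"gripper":[1,1,1,1,1,1,1,1]}' 10
python3 -m creep '{"translation":[[0,0,-43],[0,0,0],[0,0,0]],"spin":[0,0,0],"gripper":[1,1,1]}' 10
python3 - <<'E'
from h import *
d=grab('wrist'); np.savez('sl.npz',**{k:np.array(d[k]) for k in d})
for r in nets.pinpoint('wrist','sleeve')[:2]: print(np.round(r['centre'],4),round(r['confidence'],2),proj(d,r['centre']).round(1))
u,v=proj(d,[.565,-.22,.02]).astype(int); print(u,v); u=np.clip(u,70,570); v=np.clip(v,60,420)
print(u-70,v-60)
cv2.imwrite('pics/w3.png',cv2.resize(d['img'][v-60:v+60,u-70:u+70,::-1],None,fx=5,fy=5,interpolation=cv2.INTER_CUBIC))
E
```

```text
t: 4.3
eef_pos: [0.5853, -0.1201, 0.0896]
ee_rot: [-3.141, 0.003, -2.962]
force: [0.6, -0.1, 0.2]
width: 0.0876
gripper_force: 0.0
t: 4.6
eef_pos: [0.5852, -0.1194, 0.0476]
ee_rot: [-3.141, -0.0, -2.959]
force: [0.4, 0.4, 0.7]
width: 0.0877
gripper_force: 0.0
[ 0.5608 -0.2153 -0.0016] 0.72 [173.1 196.6]
147 208
77 148
```

View pics/w3.png

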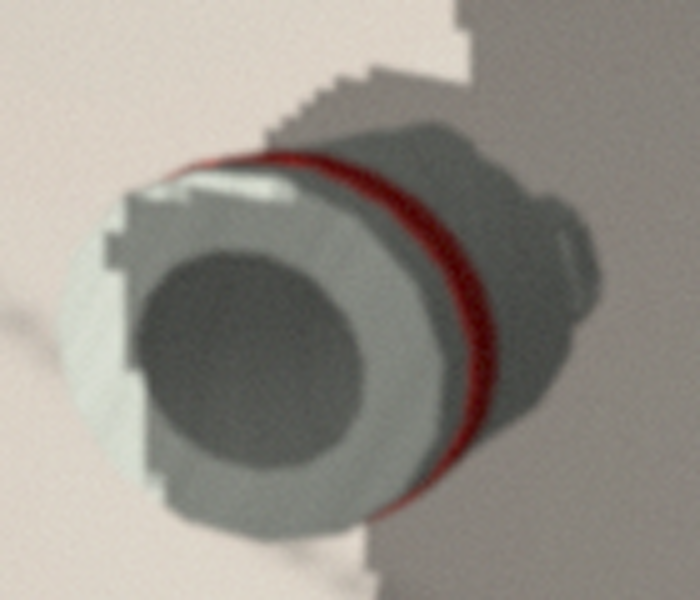

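```bash
cat > fs.py <<'E'
from h import *
from scipy.optimize import least_squares
d=dict(np.load('sl.npz')); o=np.array([77,148.])
E=[np.array(p)/5+o for p in([57,325],[180,515],[275,540],[442,380],[395,240])]
th=np.radians(np.arange(0,360,1.))
ring=lambda x,y,z,r,t=th:np.array([proj(d,[x+r*np.cos(a),y+r*np.sin(a),z]) for a in t])
def res(p):
    c=ring(p[0],p[1],.045+p[2],.019); m=c.mean(0); r=[]
    for q in E:
        k=np.argmin(np.hypot(*(c-q).T)); r.append(np.hypot(*(q-m))-np.hypot(*(c[k]-m)))
    return r+[p[2]/.002]
s=least_squares(res,[.563,-.218,0],x_scale=.01,diff_step=1e-3); print(s.x,s.fun.round(2))
x,y,dz=s.x
im=cv2.resize(d['img'][148:268,77:217,::-1],None,fx=5,fy=5,interpolation=cv2.INTER_CUBIC)
P=lambda q:tuple(np.int32((q-o)*5))
for a in range(0,360,15):
    p0,p1=ring(x,y,dz,.019,[np.radians(a)])[0],ring(x,y,.008+dz,.019,[np.radians(a)])[0]
    if P(p0)[0]>430 or P(p0)[1]<200:
        cv2.line(im,P(p0),P(p1),(0,255,0),1); cv2.putText(im,str(a),(P(p0)[0]+8,P(p0)[1]),0,.5,(0,0,255),1)
im=im[60:460,350:680]; cv2.imwrite('pics/w4.png',cv2.resize(im,None,fx=1.45,fy=1.45,interpolation=cv2.INTER_CUBIC))
E
python3 fs.py
```

```text
[ 0.5646093  -0.21831996 -0.00068333] [-0.93  0.14  0.18 -1.2   0.31 -0.34]
```

View pics/w4.png

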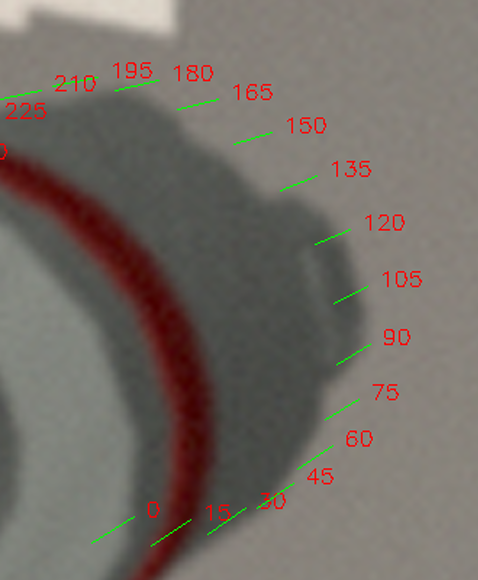

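```bash
cat > fr.py <<'E'
from h import *
from scipy.ndimage import binary_closing
d=dict(np.load('sl.npz')); o=np.array([77,148.])
g=cv2.resize(d['img'][148:268,77:217],None,fx=4,fy=4,interpolation=cv2.INTER_CUBIC).max(2)
roi=np.zeros(g.shape,bool); roi[80:380,370:520]=1
for t in(95,105):
    obs=g<t
    A,Z,Rr=np.meshgrid(np.radians(np.arange(0,360,.7)),np.arange(0,.012,.0005),[.011,.013,.015,.017,.019],indexing='ij')
    A,Z,Rr=A.ravel(),Z.ravel(),Rr.ravel(); X0,Y0=Rr*np.cos(A),Rr*np.sin(A)
    slot=(Z<.008)&((abs(X0)<.005)|(abs(Y0)<.005)); X0,Y0,Z0=X0[~slot],Y0[~slot],Z[~slot]
    # upper body, solid
    a,z=np.meshgrid(np.radians(np.arange(0,360,.7)),np.arange(.012,.045,.0005)); X1,Y1,Z1=.019*np.cos(a.ravel()),.019*np.sin(a.ravel()),z.ravel()
    best=[]
    Rm,tt,K=d['R'],d['t'],d['mtx']
    def mask(x,y,w):
        c,s=np.cos(w),np.sin(w)
        W=np.stack([np.r_[c*X0-s*Y0,X1]+x,np.r_[s*X0+c*Y0,Y1]+y,np.r_[Z0,Z1]])
        p=K@(Rm@W+tt[:,None]); p=((p[:2]/p[2]).T-o+.5)*4-.5; p=np.round(p).astype(int)
        ok=(p[:,0]>=0)&(p[:,0]<560)&(p[:,1]>=0)&(p[:,1]<480); m=np.zeros(g.shape,np.uint8); m[p[ok,1],p[ok,0]]=1
        return cv2.morphologyEx(m,cv2.MORPH_CLOSE,np.ones((5,5),np.uint8))>0
    for w in range(0,90,3):
        b=min(((mask(x,y,np.radians(w))^obs)[roi].sum(),x,y) for x in np.arange(.5615,.5671,.0008) for y in np.arange(-.2215,-.2150,.0008))
        best.append((b[0],w,round(b[1],4),round(b[2],4)))
    print(t,sorted(best)[:6],'worst',max(best))
E
python3 fr.py
```

```text
95 [(np.int64(1246), 60, np.float64(0.5655), np.float64(-0.2199)), (np.int64(1270), 63, np.float64(0.5655), np.float64(-0.2199)), (np.int64(1349), 66, np.float64(0.5655), np.float64(-0.2199)), (np.int64(1371), 57, np.float64(0.5655), np.float64(-0.2199)), (np.int64(1433), 69, np.float64(0.5655), np.float64(-0.2199)), (np.int64(1517), 72, np.float64(0.5655), np.float64(-0.2199))] worst (np.int64(3702), 30, np.float64(0.5671), np.float64(-0.2215))
105 [(np.int64(1158), 60, np.float64(0.5655), np.float64(-0.2199)), (np.int64(1194), 63, np.float64(0.5655), np.float64(-0.2199)), (np.int64(1267), 66, np.float64(0.5655), np.float64(-0.2199)), (np.int64(1339), 57, np.float64(0.5655), np.float64(-0.2199)), (np.int64(1339), 69, np.float64(0.5655), np.float64(-0.2199)), (np.int64(1414), 72, np.float64(0.5655), np.float64(-0.2191))] worst (np.int64(3704), 30, np.float64(0.5671), np.float64(-0.2215))
```

```bash
python3 -m creep '{"translation":[[0,0,30],[0,0,25],[-10,-48,0],[-10,-48,0],[0,-4,0],[0,0,-45],[0,0,-44],[0,0,0]],"spin":[0.07,0.1,0,0,0,0,0,0],"gripper":[1,1,1,1,1,1,1,1]}' 12
python3 -m creep '{"translation":[[0,0,0],[0,0,0],[0,0,0],[0,0,0],[0,0,0],[0,0,0],[0,0,0]],"spin":[0,0,0,0,0,0,0],"gripper":[0.3,0.3,0.3,0.3,0.3,0.3,0.3]}' 12
```

```text
t: 5.5
eef_pos: [0.5619, -0.2187, 0.0098]
ee_rot: [3.139, -0.005, -2.791]
force: [-1.0, 0.5, 0.1]
width: 0.0877
gripper_force: 0.0
t: 6.2
eef_pos: [0.5647, -0.2191, 0.0127]
ee_rot: [-3.142, 0.0, -2.79]
force: [-0.8, -0.4, 3.4]
width: 0.0379
gripper_force: 12.0
```

```bash
python3 -m creep '{"translation":[[0,0,30],[0,0,45],[0,0,45],[0,0,45],[0,0,42],[-10,45,0],[-10,45,0],[-10,45,0]],"spin":[0,0,0,0,0,-0.08,-0.09,0],"gripper":[0.3,0.3,0.3,0.3,0.3,0.3,0.3,0.3]}' 12
python3 -m creep '{"translation":[[-10,45,0],[-10,45,0],[-10,45,0],[-1,17,0],[0,0,-10],[0,0,-10],[0,0,0],[0,0,0]],"spin":[0,0,0,0,0,0,0,0],"gripper":[0.3,0.3,0.3,0.3,0.3,0.3,0.3,0.3]}' 12
python3 - <<'E'
from h import *
d=grab('wrist'); np.savez('hv.npz',**{k:np.array(d[k]) for k in d})
dS=grab('scene')
print(get_state()['force'])
a=cv2.resize(d['img'][190:330,240:400,::-1],(640,560),interpolation=cv2.INTER_CUBIC)
u,v=proj(dS,[.504,.068,.19]).astype(int); b=cv2.resize(dS['img'][v-35:v+35,u-10:u+10,::-1],(160,560))
cv2.imwrite('pics/w5.png',np.hstack([a,b]))
E
```

```text
t: 7.0
eef_pos: [0.5338, -0.083, 0.2195]
ee_rot: [3.141, -0.0, -2.965]
force: [-0.1, 0.3, -0.7]
width: 0.0382
gripper_force: 12.0
t: 7.8
eef_pos: [0.5035, 0.0669, 0.199]
ee_rot: [-3.141, -0.001, -2.961]
force: [0.2, 0.6, -0.9]
width: 0.0381
gripper_force: 12.0
[ 0.1935714   0.20094321 -1.47832595]
```

View pics/w5.png

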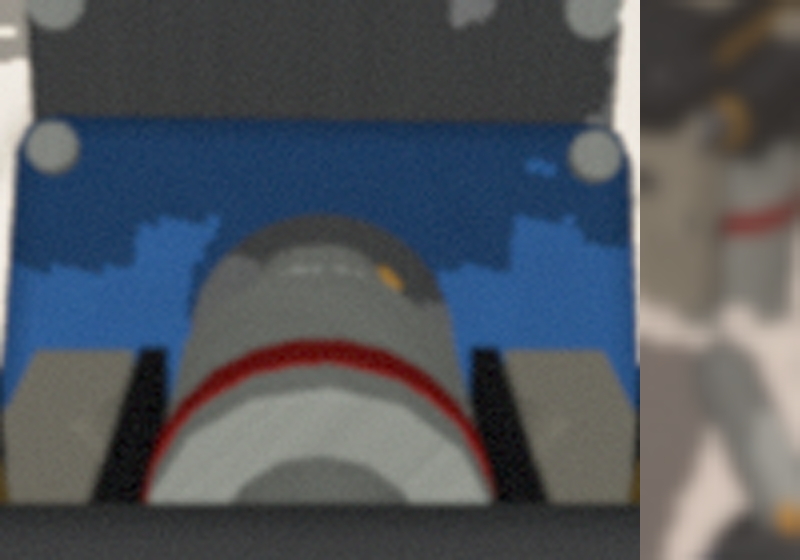

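```bash
python3 -m creep '{"translation":[[0,0,-8],[0,0,-8],[0,0,-4],[0,0,-4],[0,0,0]],"spin":[0,0,0,0,0],"gripper":[0.3,0.3,0.3,0.3,0.3]}' 8
```

```text
t: 8.4
eef_pos: [0.5033, 0.0678, 0.1748]
ee_rot: [-3.141, -0.001, -2.96]
force: [-0.1, 0.0, -0.9]
width: 0.0378
gripper_force: 8.0
```

```bash
python3 -m creep '{"translation":[[-2.6,-0.5,-0.7],[-2.7,-0.5,-0.8],[-2.5,-0.5,-1.2],[-2.6,-0.4,-1.3],[-2.4,-0.5,-1.5],[-2.4,-0.4,-1.6],[0,0,0]],"spin":[0,0,0,0,0,0,0],"gripper":[0.3,0.3,0.3,0.3,0.3,0.3,0.3]}' 6
python3 - <<'E'
from h import *
d=grab('wrist'); dS=grab('scene'); print(get_state()['force'])
a=cv2.resize(d['img'][190:330,240:400,::-1],(480,420),interpolation=cv2.INTER_CUBIC)
u,v=proj(dS,[.504,.068,.17]).astype(int); b=cv2.resize(dS['img'][v-35:v+35,u-25:u+25,::-1],(300,420),interpolation=cv2.INTER_CUBIC)
cv2.imwrite('pics/w6.png',np.hstack([a,b]))
E
```

```text
t: 9.1
eef_pos: [0.488, 0.0651, 0.1683]
ee_rot: [3.141, -0.0, -2.96]
force: [1.7, 0.7, -0.6]
width: 0.0381
gripper_force: 6.0
[ 0.74531591  1.80174691 -0.75111099]
```

View pics/w6.png

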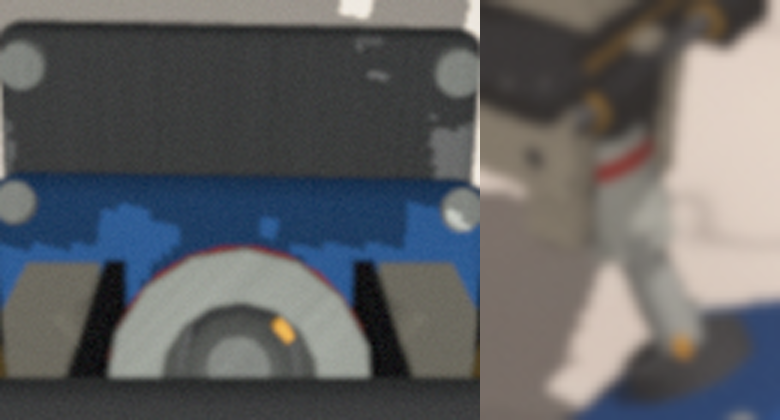

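```bash
python3 -m creep '{"translation":[[2.2,0.4,-3.9],[2.2,0.4,-3.9],[2.2,0.4,-3.9],[2.2,0.4,-3.9],[0,0,0]],"spin":[0,0,0,0,0],"gripper":[0.3,0.3,0.3,0.3,0.3]}' 6
python3 -m creep '{"translation":[[2.2,0.4,-3.9],[2.2,0.4,-3.9],[2.2,0.4,-3.9],[2.2,0.4,-3.9],[0,0,0]],"spin":[0,0,0,0,0],"gripper":[0.3,0.3,0.3,0.3,0.3]}' 6
```

```text
t: 9.7
eef_pos: [0.4974, 0.0667, 0.1521]
ee_rot: [-3.141, -0.001, -2.96]
force: [0.7, 0.2, -1.1]
width: 0.0381
gripper_force: 6.0
t: 10.2
eef_pos: [0.5058, 0.0681, 0.1363]
ee_rot: [-3.141, -0.001, -2.96]
force: [-0.2, 0.1, -3.6]
width: 0.038
gripper_force: 6.0
```

```bash
python3 -m creep '{"translation":[[1,0.2,-1.7],[1,0.2,-1.7],[0.5,0.1,-0.9],[0,0,0]],"spin":[0,0,0,0],"gripper":[0.3,0.3,0.3,0.3]}' 6
python3 -m creep '{"translation":[[0.5,0.1,-0.9],[0.5,0.1,-0.9],[0.5,0.1,-0.9],[0,0,0]],"spin":[0,0,0,0],"gripper":[0.3,0.3,0.3,0.3]}' 6
```

```text
t: 10.6
eef_pos: [0.5079, 0.0685, 0.1325]
ee_rot: [-3.141, -0.002, -2.96]
force: [-4.5, -1.7, -3.0]
width: 0.0378
gripper_force: 6.0
t: 11.0
eef_pos: [0.5093, 0.0688, 0.13]
ee_rot: [-3.141, -0.001, -2.96]
force: [-5.2, -1.6, -1.2]
width: 0.0381
gripper_force: 6.0
```

```bash
cat > q.py <<'E'
from h import *
P=np.array([.5272,.0719,.1195]); a=np.array([-.492,-.0895,.866]); l=np.array([-.984,-.179,0])
for n in('wrist','scene'):
    for k in range(3):
        d=grab(n)
        for f in('pinpoint',):
            for r in getattr(nets,f)(n,'sleeve')[:1]:
                v=np.array(r['centre'])-P; print(n,f,round(r['confidence'],2),'s',(v@a*1e3).round(1),'off',((v-v@a*a)*1e3).round(1))
s=get_state(); v=s['eef_pos']+np.array([0,0,.019])-P; print('grip s',v@a*1e3-32,'u-off',(v-(v@a)*a)*1e3,s['force'],s['moment'],s['ee_rot'][2],s['t'])
E
python3 q.py
```

```text
scene pinpoint 0.57 s 7.0 off [ 0.2 -4.  -0.3]
scene pinpoint 0.7 s 3.6 off [ 0.4 -4.7 -0.3]
scene pinpoint 0.62 s 8.0 off [ 0.2 -1.3 -0. ]
grip s 2.5693457181351533 u-off [-0.8914916  -0.00316395 -0.50801705] [-4.7453751  -0.98786545 -0.86236715] [-0.48474273  1.82192305  0.05963642] -2.960075374832709 11.6
```

```bash
python3 -m creep '{"translation":[[0.2,0,-0.4],[0.2,0,-0.4],[0,0,0],[0,0,0]],"spin":[-0.06,-0.06,0,0],"gripper":[0.3,0.3,0.3,0.3]}' 8
python3 -m creep '{"translation":[[0,0,0],[0,0,0],[0.2,0,-0.4],[0.2,0,-0.4],[0,0,0]],"spin":[0.06,0.06,0.06,0.06,0],"gripper":[0.3,0.3,0.3,0.3,0.3]}' 8; python3 q.py
```

```text
t: 12.0
eef_pos: [0.5102, 0.0691, 0.1297]
ee_rot: [3.142, -0.0, -3.08]
force: [-5.5, -0.8, 2.4]
width: 0.0378
gripper_force: 8.0
t: 12.5
eef_pos: [0.5108, 0.0683, 0.129]
ee_rot: [-3.141, -0.0, -2.838]
force: [-3.1, -4.8, 4.4]
width: 0.0381
gripper_force: 8.1
scene pinpoint 0.54 s 2.0 off [-0.6 -0.4 -0.4]
scene pinpoint 0.58 s 3.4 off [ 0.6 -2.   0.1]
scene pinpoint 0.46 s 3.9 off [-0.9 -2.2 -0.7]
grip s 1.0920724191540074 u-off [-0.06977822 -0.57546297 -0.10027235] [-4.35976905 -4.87333406  3.01269284] [-1.64974086  1.39613519 -0.1614848 ] -2.8399744173017543 13.1
```

```bash
python3 -m creep '{"translation":[[0,0,0],[0,0,0],[0,0,0],[0,0,0],[0,0,0],[0,0,0]],"spin":[-0.06,-0.06,0,0,0,0],"gripper":[0.3,0.3,0.5,0.9,1,1]}' 8
python3 -m creep '{"translation":[[0,0,25],[0,0,22],[17,1,0],[17,1,0],[0,0,0],[0,0,0]],"spin":[0,0,0,0,0,0],"gripper":[1,1,1,1,1,1]}' 8
cat > look.py <<'E'
from h import *
import sys
P=np.array([.5272,.0719,.1195]); a=np.array([-.492,-.0895,.866])
e2=np.array([.179,-.984,0]); e1=np.cross(e2,a)
d=grab('wrist'); np.savez('fin.npz',**{k:np.array(d[k]) for k in d})
u,v=proj(d,P+.03*a).astype(int); o=np.array([u-60,v-50]); print(o)
im=cv2.resize(d['img'][v-50:v+50,u-60:u+60,::-1],None,fx=5,fy=5,interpolation=cv2.INTER_CUBIC); im0=im.copy()
for s,c in((45,(0,255,0)),(52,(0,0,255))):
    for t in np.linspace(0,2*np.pi,60):
        p=(proj(d,P+s*1e-3*a+.019*(np.cos(t)*e1+np.sin(t)*e2))-o+.5)*5; cv2.circle(im,tuple(np.int32(p)),2,c,-1)
cv2.imwrite('pics/'+sys.argv[1],im); cv2.imwrite('pics/raw_'+sys.argv[1],im0)
E
python3 look.py w7.png
```

```text
t: 13.7
eef_pos: [0.5112, 0.0693, 0.1288]
ee_rot: [3.141, 0.001, -2.959]
force: [0.2, 0.8, -1.0]
width: 0.0621
gripper_force: 0.0
t: 14.3
eef_pos: [0.5448, 0.0711, 0.1753]
ee_rot: [-3.142, -0.001, -2.96]
force: [0.8, 0.0, -0.6]
width: 0.0873
gripper_force: 0.0
[266 168]
```

View pics/w7.png

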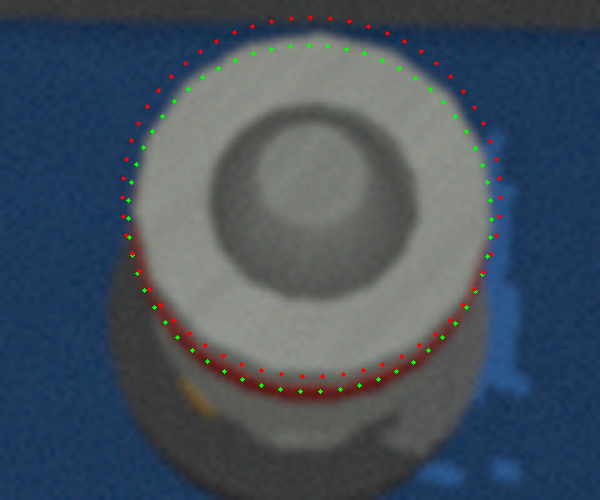

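```bash
python3 - <<'E'
from h import *
P=np.array([.5272,.0719,.1195]); a=np.array([-.492,-.0895,.866]); e2=np.array([.179,-.984,0]); e1=np.cross(e2,a)
d=dict(np.load('fin.npz')); o=np.array([266,168])
th=np.linspace(0,2*np.pi,361)
C=lambda s,r:np.array([(proj(d,P+s*1e-3*a+r*(np.cos(t)*e1+np.sin(t)*e2))-o+.5)*5 for t in th])
for s,r in((55,.0055),(45,.019),(52,.019),(45,.011),(52,.011),(0,.019),(7,.019),(0,.025)):
    c=C(s,r); print(s,r,'ctr',((c.max(0)+c.min(0))/2).round(),'size',np.ptp(c,axis=0).round(),'bottom',c[:,1].max().round())
g=d['img'].astype(int); m=(g[:,:,0]-g[:,:,2]>35)&(g[:,:,1]>g[:,:,2]+15)
ys,xs=np.where(m[210:270,280:360]); print('brass',len(xs),((xs+280-266)*5).min() if len(xs) else 0,((xs+280-266)*5).max() if len(xs) else 0)
E
```

```text
55 0.0055 ctr [312. 183.] size [111. 106.] bottom 236.0
45 0.019 ctr [310. 219.] size [364. 347.] bottom 392.0
52 0.019 ctr [312. 197.] size [378. 360.] bottom 377.0
45 0.011 ctr [310. 216.] size [210. 201.] bottom 316.0
52 0.011 ctr [312. 194.] size [219. 208.] bottom 298.0
0 0.019 ctr [301. 325.] size [292. 282.] bottom 466.0
7 0.019 ctr [302. 311.] size [301. 291.] bottom 457.0
0 0.025 ctr [301. 327.] size [384. 372.] bottom 513.0
brass 15 180 205
```

```bash
python3 -m creep '{"translation":[[0,0,30],[8,-45,0],[8,-45,0],[0,-10,0],[0,0,-30],[0,0,0],[0,0,0]],"spin":[0,0,0,0,0,0,0],"gripper":[1,1,1,1,1,1,1]}' 8
python3 - <<'E'
from h import *
P=np.array([.5272,.0719,.1195]); a=np.array([-.492,-.0895,.866]); e2=np.array([.179,-.984,0]); e1=np.cross(e2,a)
d=grab('wrist'); np.savez('fin2.npz',**{k:np.array(d[k]) for k in d})
u,v=proj(d,P+.03*a).astype(int); print(u,v); u=max(u,70); o=np.array([u-70,v-60]); print(o)
im=cv2.resize(d['img'][v-60:v+60,u-70:u+70,::-1],None,fx=5,fy=5,interpolation=cv2.INTER_CUBIC)
th=np.linspace(0,2*np.pi,361)
for s,r,c in((55,.0055,(255,255,0)),(45,.019,(0,255,0)),(52,.019,(0,0,255)),(0,.025,(255,255,0)),(0,.019,(0,255,0))):
    q=np.array([(proj(d,P+s*1e-3*a+r*(np.cos(t)*e1+np.sin(t)*e2))-o+.5)*5 for t in th]); print(s,r,((q.max(0)+q.min(0))/2).round(),q.min(0).round(),q.max(0).round())
    for p in q[::10]: cv2.circle(im,tuple(np.int32(p)),1,c,-1)
cv2.imwrite('pics/w8.png',im)
E
```

```text
t: 15.05
eef_pos: [0.5603, -0.0288, 0.1757]
ee_rot: [-3.141, -0.001, -2.959]
force: [0.9, -0.7, 0.3]
width: 0.0876
gripper_force: 0.0
504 223
[434 163]
55 0.0055 [487. 236.] [431. 183.] [543. 288.]
45 0.019 [430. 270.] [248.  97.] [612. 442.]
52 0.019 [470. 249.] [280.  70.] [659. 428.]
0 0.025 [232. 372.] [ 41. 187.] [424. 558.]
0 0.019 [232. 370.] [ 86. 230.] [378. 511.]
```

View pics/w8.png

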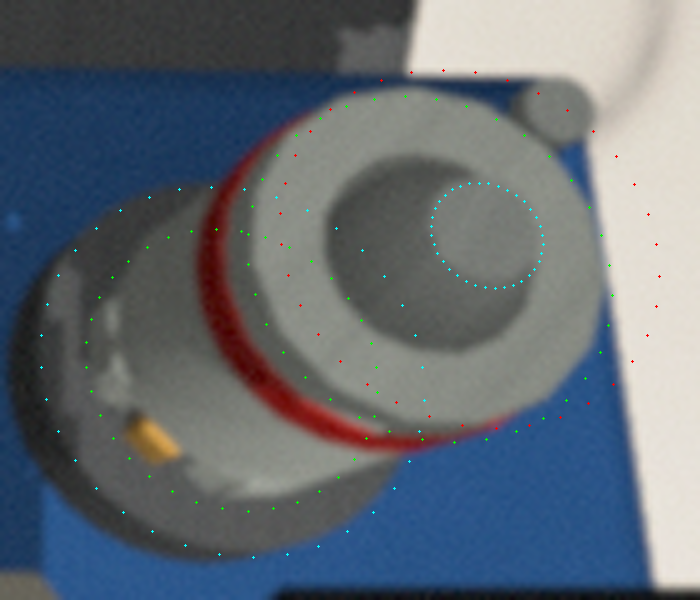

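```bash
python3 -m creep '{"translation":[[0,0,30],[0,0,30],[0,0,0],[0,0,0]],"spin":[0,0,0,0],"gripper":[1,1,1,1]}' 8; python3 -c "from station import arm; print(arm.job_done())"
```

```text
t: 15.5
eef_pos: [0.5616, -0.0281, 0.2376]
ee_rot: [3.141, 0.003, -2.959]
force: [-0.2, -0.6, -0.1]
width: 0.0877
gripper_force: 0.0
the job is handed in; nothing more can be done
None
```

I handed the job in at 15.5 s: two wrist-camera views show the sleeve home on the spindle flange, with a brass dog in its slot. The gripper is open and clear of it, and no bystander was knowingly touched; the hand-in call returned no verdict.

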